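Turn the parts tray round and stack it on the full tote

ROBOT

A 6-joint arm with a two-finger parallel gripper is mounted at the origin on a cart in front of the work surface, level with it; the furniture and walls round the work are solid. World frame = base frame: x ahead of the robot, y to its left, z up, the work surface at z = 0. Lengths are in m, angles in rad, forces in N, time in s.
With the tool pointing down it reaches from about 0.35 to 0.975 m from the base axis. Payload 4.9 kg.
Tool frame: the origin (TCP) lies at the very end of the fingers, on their centre line; the grasp point (between the pads) lies ctrl.grip_point_offset behind it (ctrl.grip_point_offset is the distance from the TCP to the grasp point, in m); z points along the fingers, y is the line along which they close (so a half turn about z gives the same grasp; the last joint's range is limited). The gripper opens to 85 mm and grips with 20 to 120 N. Pads are 22 mm wide; open, the fingers measure 114 mm over their backs; the gripper's body (76 mm by 85 mm) begins 54 mm behind the grasp point. The pads swing forward as they close: fully open they stand 13 mm farther back than shut.
Start: joints at [-1.365, 0.053, 1.613, -0, 1.476, -0.119], TCP at [0.199, -0.592, 0.231] pointing down, gripper open.
Joint ranges: [-3.01, 3.01], [-1.01, 2.22], [0.06, 2.58], [-1.02, 4.17], [0.09, 2.62], [-3.14, 3.14]. Speed limits (rad/s): [2.57, 2.57, 3.14, 3.14, 3.14, 3.14].

INTERFACE

Orientations are given as a rotation vector (axis times angle).
In Python, from station import ctrl gives the robot as it stands. The module is installed in compiled form; this text tells all that it offers.
- The arm moves only by the tool drive_tool, never from a script. Its argument "steps" is a list of rows, each an object with "translation": the shift along the tool's x, y, z normalised to -1 to 1, where 1 is 4 cm, a list of three; "angular": the turn, a rotation vector about the tool's x, y, z normalised to -1 to 1, where 1 is 8 degrees, a list of three; "gripper": the opening, from 0 (shut) to 1 (fully open). In form: [{"translation": [dx, dy, dz], "angular": [wx, wy, wz], "gripper": gripper}, ...]. A call has 1 to 8 rows; each row shifts and turns the commanded pose from where the row before left it, along the tool's axes as they then stand; what a row does not reach is not made up. A row lasts 1/8 s, in which the tool goes at most 62.5 mm and 10.7 degrees, less where a joint would pass 70% of its speed; a pose out of reach is approached as far as the arm can. A call with a number of a shift or a turn outside -1 to 1 is refused whole. A call with a gripper value outside its range is refused whole. The fingers move at their own pace and stop on an object; "force" is the grip in N (left out, the last holds). Time passes only in rows, so rows that do not move let the fingers close. It gives the time, the measured TCP pose, the force, the opening and the grip force at its end, in the units of the state.
- ctrl.get_obs(): the state, without advancing time (a new reading comes with each control period).
- ctrl.get_image(name): name is "side" or "top"; returns a dict with "color" (384x512x3 uint8, red, green, blue), "depth" (384x512 float32, m along the optical axis (not along the pixel's ray), 0 where there is no reading), "fx", "fy", "cx", "cy" (pixels), "R" (3x3) and "t" (3): a world point X has camera coordinates R X + t. Camera axes: x right, y down, z forward; pixel columns grow to the right and rows downward; lengths in m; the calibration is good to about 2 mm. A picture is of the moment at which its call begins.
- ctrl.finish_job(): hands the job in; it is judged then, once.
The state is a dict: "t": time; "q": joint angles; "dq": joint speeds; "effort": joint torques, N m; "tool_pos": TCP position; "tool_rot": TCP orientation; "contact_force": force on the tool from outside, world axes, zero at the start; "wrist_torque": the same for the moment, N m; "opening": finger opening in m; "grip_force": force on a finger pad.
Only numpy, scipy, OpenCV 4.12 (cv2) and the standard library are available. Lean on these libraries where they do the work, as an engineer would, in place of code of your own. Each camera call takes 0.05 s, during which the arm holds its last target. There are 200 camera calls.

TASK

Pick up the blue tray by its black carry bar, turn it half round and stack it on the grey tote, its yellow end over the tote's plain end, so that it sits above the battery and the reel in the tote instead of nesting down onto them. The pockets for the tray's four lugs are in the white rim comb, whose place along the tote is not known exactly: feel for it until all lugs drop in, then press the tray gently down (firm hand pressure, never more than 35 N) until the stiff orange seat pads are fully home, let go, and leave the parts in the tote and the other things as they are.

Things in the scene. Friction and masses are not known exactly. Their poses are not given: they have to be found in the camera images.
- tray: Loose rigid blue open tray, empty, 170 x 96 x 45 mm, 3 mm walls, 0.26 to 0.48 kg. Origin: centre of its underside; x along its length towards its yellow-marked end, z up.
- tray_lugs (a point): Middle of the tray at the height of its lugs' undersides, 4 mm above the tray's underside. Four lugs stick out of the long sides, at tray x = +70 and x = -25 mm on both sides, each 14 mm wide along x, 10 mm high, reaching to y = +-61 mm.
- tray_bar (a point): Middle of the black carry bar that crosses the tray along y, 53 mm above the tray's underside: the place to grip, fingers closing along the tray's x. The bar is 10 mm thick in x, from 45 to 61 mm above the underside.
- tray_yellow_end (a point): On the yellow mark at the tray's +x end, 85 mm from its middle, 30 mm up.
- tote: Grey open tote fixed to the desk, 206 x 138 mm. Origin: centre of its underside; x along its length towards its yellow-marked end, z up. Floor 4 mm thick, end walls 56 mm high, long outer guide walls 82 mm high with 130 mm between them. Inside each guide wall runs a white rim comb, 10 mm thick (53 to 63 mm from the midline), with slots and pockets.
- tote_rim (a point): Tote's middle at the height of the comb's top, 74 mm up. Both combs are one piece, clamped up to 9 mm either way along the tote's x from nominal. This shift is not reported: feel (or see) it. All comb gaps, and so the stacked tray's place along the tote's x, shift with it. Rigid: touch down slowly. With its lugs on the comb's top the tray's origin is 70 mm above the tote's.
- tote_pockets (a point): Top of the raised pads, 68 mm up, tote's middle. Pockets with orange pads, 17 mm wide, nominally at tote x = -70 and +25 mm: they take the lugs when the tray's x points against the tote's (stacking). Tray origin 64 mm above the tote's on raised pads, 59 mm with pads home (hard stop). Pads go down 5 mm together, resist with about 9 N (more than the tray's weight), stay where pushed.
- tote_slots (a point): Bottom of the deep open slots, 34 mm up, tote's middle. Slots 18 mm wide, nominally at tote x = +70 and -25 mm; they let the lugs down when the x axes of tray and tote agree (nesting: wrong here, it lands on the parts).
- tote_yellow_end (a point): Top of the tote's end wall at its yellow-marked (+x) end, 103 mm from its middle, 56 mm up.
- battery: Dark blue 9 V block battery, 18 x 27 x 49 mm, standing loose in the tote; origin at the centre of its underside. Its top is 53 mm above the desk.
- reel: White solder reel, 55 mm across, 36 mm high, standing loose in the tote; origin at the centre of its underside.
- tape: Roll of blue tape, 58 mm across, 18 mm high, bystander; origin at the centre of its underside.
- spare_knob: Black spare knob, 26 mm across, 18 mm high, bystander; origin at the centre of its underside.

How it is judged:
On the way:
1. the tray is held up over the tote, turned so that its yellow end is over the tote's plain end (x of tray_yellow_end in the frame of tote below -0.06 m and horizontal distance between tray and tote below 0.03 m and z of tray in the frame of tote above 0.066 m), for 0.1 s.
At the end, for the whole second after the job is handed in: The tray is let go, at rest and level (within 0.03 rad) on the tote with its yellow end over the tote's plain end, all four lugs in the pockets and the pads home: its underside is 56.5 to 61 mm above the tote's underside (59 mm is home) (z of tray in the frame of tote between 0.0565 and 0.061 m and x of tray_yellow_end in the frame of tote below -0.07 m and horizontal distance between tray and tote below 0.02 m and angle between tray's own z axis and vertical below 0.03 rad and linear speed of tray below 0.01 m/s and contact force between tray and the fingers below 0.1 N); the robot touches nothing.
It fails at once if tray and tote (with its comb and pads) pressed together with more than 35 N (contact force between tray and tote above 35 N).
It fails at once if the tray touches the battery or the reel (contact force between tray and battery above 0.5 N or contact force between tray and reel above 0.5 N).
It fails at once if the battery or the reel is moved by more than 15 mm (distance of any of battery, reel from where it was at the start of the episode above 0.015 m).
It fails at once if the tape or the spare knob is moved by more than 30 mm (distance of any of tape, spare_knob from where it was at the start of the episode above 0.03 m).
It also fails if it takes over 54 s, if anything falls off the work surface, if the arm or the gripper's body presses on something with over 40 N, if the wrist force passes 120 N, or if a joint passes its speed limit or range.

## Working session

There is one attempt and no reset: what is moved stays moved. The work goes in short steps, Python scripts to look and compute and a tool call to move; the robot and the scene stay as the last step left them, time stands still between calls to the robot, and variables do not carry over. Pictures are saved under pics/ and viewed, at most 10 in all, crops included, and the job is handed in when it is done.

Besides the shell and the picture viewer there is one more tool, called after "Call:" as name(argument=value, ...), one argument or row to a line, values as JSON. drive_tool: Moves the arm, as the interface text tells. Its arguments: {"type":"object","properties":{"steps":{"type":"array"},"force":{"type":"number"}},"required":["steps"]}

```bash
mkdir -p pics
cat > h.py <<'E'
from station import ctrl
import numpy as np, cv2
def pts(im):
    d=im["depth"]; v,u=np.mgrid[:384,:512]
    c=np.stack([(u-im["cx"])/im["fx"]*d,(v-im["cy"])/im["fy"]*d,d],-1)
    P=(c-im["t"])@np.array(im["R"]); P[d==0]=np.nan; return P
E
python3 - <<'E'
from h import *
o=ctrl.get_obs(); print(o, ctrl.grip_point_offset)
for n in("top","side"):
    im=ctrl.get_image(n); np.savez(n+"0.npz",**im); cv2.imwrite(f"pics/{n}0.png",im["color"][...,::-1])
    print(n,im["R"],im["t"],im["fx"],(im["depth"]>0).mean())
E
```

```text
{'t': 0.0, 'q': array([-1.36500424e+00,  5.33192075e-02,  1.61431572e+00,  6.53155080e-06,
        1.47602332e+00, -1.19027629e-01]), 'dq': array([ 0.00194302, -0.00089025, -0.00158652,  0.00010708, -0.00017972,
       -0.00125129]), 'effort': array([-1.38018868e-04, -3.93672216e+01, -3.70179248e+01, -9.43053533e-05,
        6.96838993e-03,  1.62479847e-05]), 'tool_pos': array([ 0.1993156 , -0.59169312,  0.2300734 ]), 'tool_rot': array([-3.09821420e+00, -5.07650846e-01,  1.30426117e-04]), 'contact_force': array([-0.43739869,  1.87450894, -0.05115184]), 'wrist_torque': array([-0.00438803, -0.02174152, -0.0356031 ]), 'grip_force': 0.0, 'opening': 0.08531444959846692} 0.0187
top [[-0.02949488 -0.99956014 -0.00309578]
 [-0.98935651  0.02963502 -0.14246214]
 [ 0.14249122 -0.00113907 -0.98979541]] [-0.00196071  0.54980014  1.31486662] 384.5785824026732 0.9959869384765625
side [[ 0.99524707 -0.09721809 -0.00564871]
 [-0.04841211 -0.44360999 -0.89491142]
 [ 0.08449575  0.89093143 -0.44620808]] [-0.5269316   0.06012909  1.3173203 ] 438.1979899078362 0.9414164225260416
```

View pics/top0.png

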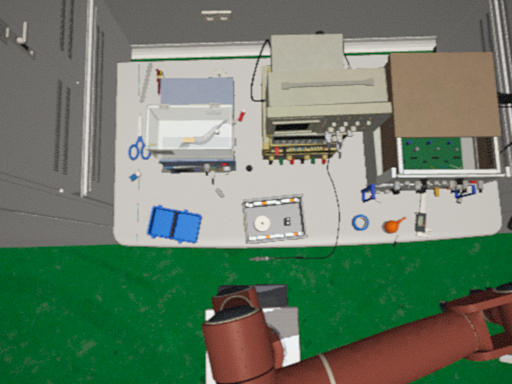

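View pics/side0.png

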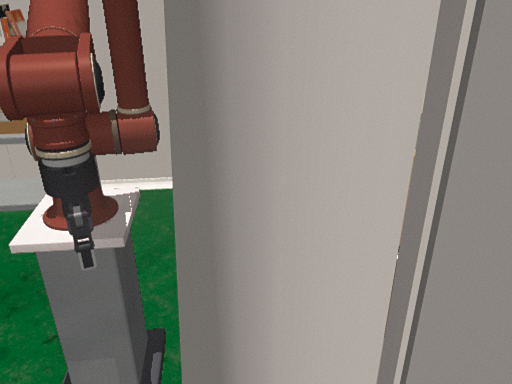

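The top view shows the tray at about (174,224) and the tote at (274,219). The tape is at (360,222) and the knob at (249,168). The side view is blocked by furniture, so I'll zoom in on the top view.

Run:
```python
from h import *
im=dict(np.load("top0.npz")); P=pts(im)
c=im["color"][195:250,140:315,::-1]
cv2.imwrite("pics/crop1.png",cv2.resize(c,(788,248),interpolation=cv2.INTER_CUBIC))
hsv=cv2.cvtColor(im["color"],cv2.COLOR_RGB2HSV)
def rep(n,m,lo=3):
    k,l,s,ce=cv2.connectedComponentsWithStats(m.astype(np.uint8))
    for i in range(1,k):
        if s[i,4]>=lo: 
            q=P[l==i]; print(n,s[i],ce[i].round(1),np.nanmedian(q,0).round(4),np.nanmax(q[:,2]).round(4))
roi=np.zeros((384,512),bool); roi[195:250,140:315]=1
H,S,V=hsv[...,0],hsv[...,1],hsv[...,2]
rep("yel",roi&(H>22)&(H<35)&(S>120)&(V>100),1)
rep("org",roi&(H>5)&(H<=20)&(S>120)&(V>100),1)
rep("blue",roi&(H>95)&(H<130)&(S>100),10)
rep("hi",roi&(P[...,2]>.078)&(P[...,2]<.13),5)
rep("black",roi&(V<60)&(P[...,2]>.02),4)
```

```text
org [290 198   4   4  12] [291.2 199.8] [ 0.5159 -0.1491  0.0651] 0.0705
org [262 201   4   4  12] [263.8 202.6] [ 0.5094 -0.0551  0.0648] 0.0695
org [294 233   3   2   6] [295.  233.5] [ 0.4006 -0.1568  0.0668] 0.0692
org [266 236   3   2   6] [267.  236.5] [ 0.3932 -0.0615  0.0666] 0.0691
blue [ 147  205   55   38 1439] [173.8 224.2] [0.4478 0.2614 0.0033] 0.0643
hi [242 195  61   8 154] [271.4 197.9] [ 0.5229 -0.0792  0.0816] 0.0905
hi [246 235  61   9 164] [276.  238.9] [ 0.3842 -0.0892  0.0808] 0.0876
black [173 219   3   7  10] [173.8 222. ] [0.4509 0.2567 0.0571] 0.0609
black [172 228   2   3   4] [172.2 229. ] [0.4288 0.2619 0.0611] 0.0639
```

View pics/crop1.png

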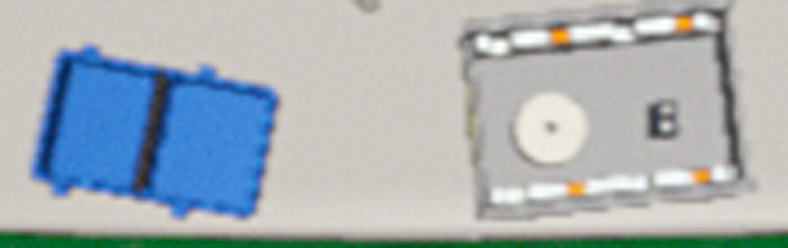

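Both objects have their yellow end towards world +y (image left), with the tray tilted about −10° from that axis and the tote about +4°. Next I'll refine the poses.

```bash
cat >> h.py <<'E'
def cast(im,uv,z):
    uv=np.atleast_2d(uv).astype(float); R=np.array(im["R"]); C=-R.T@im["t"]
    d=np.c_[(uv[:,0]-im["cx"])/im["fx"],(uv[:,1]-im["cy"])/im["fy"],np.ones(len(uv))]@R
    return C+d*((z-C[2])/d[:,2])[:,None]
E
python3 - <<'E'
from h import *
im=dict(np.load("top0.npz")); print("cam",-im["R"].T@im["t"])
A=np.mean([ctrl.get_image("top")["color"].astype(float) for _ in range(4)],0)
np.save("avg.npy",A)
# orange: weight r-b
w=np.clip(A[...,0]-A[...,2]-40,0,None)
O=[]
for u,v in((291,200),(264,203),(295,234),(267,237)):
    s=np.s_[v-4:v+4,u-5:u+6]; vv,uu=np.mgrid[s]; ww=w[s]
    O.append(cast(im,[(uu*ww).sum()/ww.sum(),(vv*ww).sum()/ww.sum()],.068)[0]); print(O[-1].round(4),ww.sum())
O=np.array(O)[:,:2]; dx=(O[1]-O[0]+O[3]-O[2])/2
print("pockets mean",O.mean(0),"yaw long",np.degrees(np.arctan2(dx[1],dx[0])),np.linalg.norm(dx),"cross",np.degrees(np.arctan2(*(O[0]+O[1]-O[2]-O[3])[::-1])))
# tote yellow and tray
print("yellowish",[(u,v,A[v,u].round()) for v in range(215,232,4) for u in(242,243,244,245)])
hsv=cv2.cvtColor(A.astype(np.uint8),cv2.COLOR_RGB2HSV)
m=((hsv[...,0]>95)&(hsv[...,0]<130)&(hsv[...,1]>110)).astype(np.uint8); m[:,:140]=0;m[:,215:]=0;m[:195]=0;m[250:]=0
m=cv2.morphologyEx(m,cv2.MORPH_CLOSE,np.ones((5,5)))
op=cv2.morphologyEx(m,cv2.MORPH_OPEN,np.ones((9,9)))
for k in(m,op):
    c=max(cv2.findContours(k,0,1)[0],key=cv2.contourArea)[:,0]
    r=cv2.minAreaRect(cast(im,c,.045)[:,:2].astype(np.float32)*1000); print("tray",r)
# bar: dark weight
b=np.clip(110-A[...,2],0,None)*(m>0); 
ctr=[]
for v in range(213,237):
    s=b[v,165:185]; 
    if s.sum()>30: ctr.append((165+(s*np.arange(20)).sum()/s.sum(),v))
B=cast(im,np.array(ctr),.061); print(len(ctr),B[[0,-1]].round(4)); p=np.polyfit(B[:,0],B[:,1],1); print("bar y=",p,"ang of tray x",90+np.degrees(np.arctan(p[0])),"res",(B[:,1]-np.polyval(p,B[:,0])).std())
print("bar mid",B.mean(0))
E
```

```text
cam [ 0.35653356 -0.01675546  1.37976858]
[ 0.5165 -0.1496  0.068 ] 1447.0
[ 0.5096 -0.0543  0.068 ] 1575.75
[ 0.4005 -0.1577  0.068 ] 1082.5
[ 0.3937 -0.0628  0.068 ] 1079.25
pockets mean [ 0.45507607 -0.10610404] yaw long 94.10710860275228 0.09533329380163738 cross 4.092129461740107
yellowish [(242, 215, array([204., 199., 191.])), (243, 215, array([189., 184., 161.])), (244, 215, array([171., 165., 141.])), (245, 215, array([154., 152., 147.])), (242, 219, array([202., 198., 192.])), (243, 219, array([176., 171., 164.])), (244, 219, array([148., 142., 127.])), (245, 219, array([154., 148., 138.])), (242, 223, array([201., 198., 192.])), (243, 223, array([178., 174., 165.])), (244, 223, array([160., 154., 118.])), (245, 223, array([172., 167., 143.])), (242, 227, array([205., 202., 195.])), (243, 227, array([204., 199., 193.])), (244, 227, array([181., 176., 167.])), (245, 227, array([161., 158., 152.])), (242, 231, array([206., 201., 195.])), (243, 231, array([202., 198., 192.])), (244, 231, array([180., 177., 170.])), (245, 231, array([151., 148., 139.]))]
tray ((445.2421875, 259.0346374511719), (173.86605834960938, 113.56568908691406), 77.42459869384766)
tray ((445.3326416015625, 259.18450927734375), (174.03480529785156, 107.13159942626953), 78.07579040527344)
24 [[0.483  0.2494 0.061 ]
 [0.4049 0.2678 0.061 ]]
bar y= [-0.22074152  0.35576377] ang of tray x 77.55206335832189 res 0.0003804328524905057
bar mid [0.4438365  0.25779063 0.061     ]
```

```bash
cat > plan.py <<'E'
# usage: plan.py x y z yawdeg(tool y axis, world, unwrapped delta sign from D) n grip [dyaw]
import sys, json
from h import *
from scipy.spatial.transform import Rotation as Ro
def plan(goal,yaw,n,grip,long=False):
    o=ctrl.get_obs(); R=Ro.from_rotvec(o["tool_rot"]); p=np.array(o["tool_pos"])
    a=np.radians(yaw); G=Ro.from_matrix(np.c_[[-np.sin(a),np.cos(a),0],[np.cos(a),np.sin(a),0],[0,0,-1]]) 
    if np.linalg.det(G.as_matrix())<0: raise SystemExit("det")
    rv=(R.inv()*G).as_rotvec()
    if long: rv*=-(2*np.pi-np.linalg.norm(rv))/np.linalg.norm(rv)
    dp=(np.array(goal)-p)/n; rows=[]; cur=R
    for i in range(n):
        t=cur.inv().apply(dp)/.04; w=np.degrees(rv/n)/8
        rows.append({"translation":t.round(2).tolist(),"angular":w.round(2).tolist(),"gripper":grip}); cur=cur*Ro.from_rotvec(rv/n)
    print(json.dumps(rows))
if __name__=="__main__":
    v=list(map(float,sys.argv[1:7])); plan(v[:3],v[3],int(v[4]),v[5],len(sys.argv)>7)
E
sed -i 's/\[-np.sin(a),np.cos(a),0\]/[-np.sin(a),np.cos(a),0]/' plan.py
python3 - <<'E'
import numpy as np
a=1.35;print(np.linalg.det(np.c_[[-np.sin(a),np.cos(a),0],[np.cos(a),np.sin(a),0],[0,0,-1]]))
E
python3 plan.py .36 -.35 .23 -20 8 1
```

```text
1.0
[{"translation": [0.72, -0.56, 0.0], "angular": [-0.0, -0.0, -0.8], "gripper": 1.0}, {"translation": [0.77, -0.47, 0.0], "angular": [-0.0, -0.0, -0.8], "gripper": 1.0}, {"translation": [0.82, -0.38, 0.0], "angular": [-0.0, -0.0, -0.8], "gripper": 1.0}, {"translation": [0.86, -0.29, 0.0], "angular": [-0.0, -0.0, -0.8], "gripper": 1.0}, {"translation": [0.89, -0.19, 0.0], "angular": [-0.0, -0.0, -0.8], "gripper": 1.0}, {"translation": [0.9, -0.09, 0.0], "angular": [-0.0, -0.0, -0.8], "gripper": 1.0}, {"translation": [0.91, 0.01, 0.0], "angular": [-0.0, -0.0, -0.8], "gripper": 1.0}, {"translation": [0.9, 0.11, 0.0], "angular": [-0.0, -0.0, -0.8], "gripper": 1.0}]
```

Call:
drive_tool(
  steps=[
    {"translation":[0.72,-0.56,0],"angular":[0,0,-0.8],"gripper":1},
    {"translation":[0.77,-0.47,0],"angular":[0,0,-0.8],"gripper":1},
    {"translation":[0.82,-0.38,0],"angular":[0,0,-0.8],"gripper":1},
    {"translation":[0.86,-0.29,0],"angular":[0,0,-0.8],"gripper":1},
    {"translation":[0.89,-0.19,0],"angular":[0,0,-0.8],"gripper":1},
    {"translation":[0.9,-0.09,0],"angular":[0,0,-0.8],"gripper":1},
    {"translation":[0.91,0.01,0],"angular":[0,0,-0.8],"gripper":1},
    {"translation":[0.9,0.11,0],"angular":[0,0,-0.8],"gripper":1},
  ],
)

```text
t: 1.3
tool_pos: [0.3607, -0.3495, 0.2314]
tool_rot: [2.573, 1.802, 0.0]
contact_force: [0.4, -0.2, -0.3]
opening: 0.0854
grip_force: 0.0
```

```bash
python3 plan.py .42 -.02 .22 30 8 1
```

```text
[{"translation": [1.03, -0.18, 0.04], "angular": [0.0, 0.0, -0.78], "gripper": 1.0}, {"translation": [1.04, -0.06, 0.04], "angular": [0.0, 0.0, -0.78], "gripper": 1.0}, {"translation": [1.05, 0.05, 0.04], "angular": [0.0, 0.0, -0.78], "gripper": 1.0}, {"translation": [1.03, 0.16, 0.04], "angular": [0.0, 0.0, -0.78], "gripper": 1.0}, {"translation": [1.01, 0.27, 0.04], "angular": [0.0, 0.0, -0.78], "gripper": 1.0}, {"translation": [0.97, 0.38, 0.04], "angular": [0.0, 0.0, -0.78], "gripper": 1.0}, {"translation": [0.93, 0.49, 0.04], "angular": [0.0, 0.0, -0.78], "gripper": 1.0}, {"translation": [0.87, 0.58, 0.04], "angular": [0.0, 0.0, -0.78], "gripper": 1.0}]
```

Call:
drive_tool(
  steps=[
    {"translation":[1,-0.18,0.04],"angular":[0,0,-0.78],"gripper":1},
    {"translation":[1,-0.06,0.04],"angular":[0,0,-0.78],"gripper":1},
    {"translation":[1,0.05,0.04],"angular":[0,0,-0.78],"gripper":1},
    {"translation":[1,0.16,0.04],"angular":[0,0,-0.78],"gripper":1},
    {"translation":[1,0.27,0.04],"angular":[0,0,-0.78],"gripper":1},
    {"translation":[0.97,0.38,0.04],"angular":[0,0,-0.78],"gripper":1},
    {"translation":[0.93,0.49,0.04],"angular":[0,0,-0.78],"gripper":1},
    {"translation":[0.87,0.58,0.04],"angular":[0,0,-0.78],"gripper":1},
  ],
)

```text
t: 2.3
tool_pos: [0.4194, -0.0264, 0.2186]
tool_rot: [1.572, 2.719, 0.0]
contact_force: [0.5, -1.3, -1.2]
opening: 0.0856
grip_force: 0.0
```

```bash
python3 plan.py .4455 .259 .13 77.5 8 1
```

```text
[{"translation": [0.73, 0.52, 0.28], "angular": [0.0, 0.0, -0.74], "gripper": 1.0}, {"translation": [0.68, 0.59, 0.28], "angular": [0.0, 0.0, -0.74], "gripper": 1.0}, {"translation": [0.61, 0.66, 0.28], "angular": [0.0, 0.0, -0.74], "gripper": 1.0}, {"translation": [0.54, 0.71, 0.28], "angular": [0.0, 0.0, -0.74], "gripper": 1.0}, {"translation": [0.46, 0.77, 0.28], "angular": [0.0, 0.0, -0.74], "gripper": 1.0}, {"translation": [0.38, 0.81, 0.28], "angular": [0.0, 0.0, -0.74], "gripper": 1.0}, {"translation": [0.29, 0.85, 0.28], "angular": [0.0, 0.0, -0.74], "gripper": 1.0}, {"translation": [0.2, 0.87, 0.28], "angular": [0.0, 0.0, -0.74], "gripper": 1.0}]
```

Call:
drive_tool(
  steps=[
    {"translation":[0.73,0.52,0.28],"angular":[0,0,-0.74],"gripper":1},
    {"translation":[0.68,0.59,0.28],"angular":[0,0,-0.74],"gripper":1},
    {"translation":[0.61,0.66,0.28],"angular":[0,0,-0.74],"gripper":1},
    {"translation":[0.54,0.71,0.28],"angular":[0,0,-0.74],"gripper":1},
    {"translation":[0.46,0.77,0.28],"angular":[0,0,-0.74],"gripper":1},
    {"translation":[0.38,0.81,0.28],"angular":[0,0,-0.74],"gripper":1},
    {"translation":[0.29,0.85,0.28],"angular":[0,0,-0.74],"gripper":1},
    {"translation":[0.2,0.87,0.28],"angular":[0,0,-0.74],"gripper":1},
  ],
)

```text
t: 3.3
tool_pos: [0.4475, 0.2589, 0.1287]
tool_rot: [0.348, 3.122, 0.0]
contact_force: [-0.0, 0.6, 0.1]
opening: 0.0852
grip_force: 0.0
```

```bash
python3 plan.py .4455 .259 .034 77.5 5 1
```

```text
[{"translation": [0.01, -0.0, 0.47], "angular": [0.0, 0.0, -0.01], "gripper": 1.0}, {"translation": [0.01, -0.0, 0.47], "angular": [0.0, 0.0, -0.01], "gripper": 1.0}, {"translation": [0.01, -0.0, 0.47], "angular": [0.0, 0.0, -0.01], "gripper": 1.0}, {"translation": [0.01, -0.0, 0.47], "angular": [0.0, 0.0, -0.01], "gripper": 1.0}, {"translation": [0.01, -0.0, 0.47], "angular": [0.0, 0.0, -0.01], "gripper": 1.0}]
```

Call:
drive_tool(
  steps=[
    {"translation":[0.01,0,0.6],"angular":[0,0,-0.05],"gripper":1},
    {"translation":[0.01,0,0.6],"angular":[0,0,0],"gripper":1},
    {"translation":[0.01,0,0.6],"angular":[0,0,0],"gripper":1},
    {"translation":[0.01,0,0.53],"angular":[0,0,0],"gripper":1},
    {"translation":[0,0,0],"angular":[0,0,0],"gripper":1},
    {"translation":[0,0,0],"angular":[0,0,0],"gripper":0},
    {"translation":[0,0,0],"angular":[0,0,0],"gripper":0},
    {"translation":[0,0,0],"angular":[0,0,0],"gripper":0},
  ],
  force=60,
)

```text
t: 4.3
tool_pos: [0.4466, 0.2583, 0.0367]
tool_rot: [0.342, 3.121, 0.001]
contact_force: [-0.2, -0.2, 0.4]
opening: 0.0324
grip_force: 0.0
```

Call:
drive_tool(
  steps=[
    {"translation":[0,0,0],"angular":[0,0,0],"gripper":0},
    {"translation":[0,0,0],"angular":[0,0,0],"gripper":0},
    {"translation":[0,0,0],"angular":[0,0,0],"gripper":0},
    {"translation":[0,0,0],"angular":[0,0,0],"gripper":0},
  ],
)

```text
t: 4.8
tool_pos: [0.4465, 0.2583, 0.0365]
tool_rot: [0.342, 3.122, 0.001]
contact_force: [-0.3, -0.3, 4.9]
opening: 0.0088
grip_force: 60.8
```

Call:
drive_tool(
  steps=[
    {"translation":[0,0,-0.25],"angular":[0,0,0],"gripper":0},
    {"translation":[0,0,-0.5],"angular":[0,0,0],"gripper":0},
    {"translation":[0,0,-0.7],"angular":[0,0,0],"gripper":0},
    {"translation":[0,0,-0.8],"angular":[0,0,0],"gripper":0},
    {"translation":[0,0,-0.8],"angular":[0,0,0],"gripper":0},
    {"translation":[0,0,-0.6],"angular":[0,0,0],"gripper":0},
    {"translation":[0,0,0],"angular":[0,0,0],"gripper":0},
    {"translation":[0,0,0],"angular":[0,0,0],"gripper":0},
  ],
)

```text
t: 5.8
tool_pos: [0.4449, 0.2576, 0.1798]
tool_rot: [-0.342, -3.12, 0.002]
contact_force: [-0.1, -0.1, -2.9]
opening: 0.0087
grip_force: 59.6
```

Run:
```python
from plan import plan; from h import *
im=ctrl.get_image("top"); np.savez("lift.npz",**im); cv2.imwrite("pics/lift.png",cv2.resize(im["color"][150:260,110:320,::-1],(798,418),interpolation=cv2.INTER_CUBIC))
print(ctrl.get_obs()["contact_force"],ctrl.get_obs()["wrist_torque"])
plan([.445,.09,.18],0,8,0)
```

```text
[ 0.24579934 -0.35033774 -2.88427661] [-0.04124745 -0.02310308  0.00282839]
[{"translation": [-0.11, -0.51, -0.0], "angular": [-0.0, -0.0, 1.21], "gripper": 0}, {"translation": [-0.2, -0.48, -0.0], "angular": [-0.0, -0.0, 1.21], "gripper": 0}, {"translation": [-0.28, -0.44, -0.0], "angular": [-0.0, -0.0, 1.21], "gripper": 0}, {"translation": [-0.35, -0.39, -0.0], "angular": [-0.0, -0.0, 1.21], "gripper": 0}, {"translation": [-0.41, -0.33, -0.0], "angular": [-0.0, -0.0, 1.21], "gripper": 0}, {"translation": [-0.46, -0.25, -0.0], "angular": [-0.0, -0.0, 1.21], "gripper": 0}, {"translation": [-0.49, -0.17, -0.0], "angular": [-0.0, -0.0, 1.21], "gripper": 0}, {"translation": [-0.52, -0.09, -0.0], "angular": [-0.0, -0.0, 1.21], "gripper": 0}]
```

View pics/lift.png

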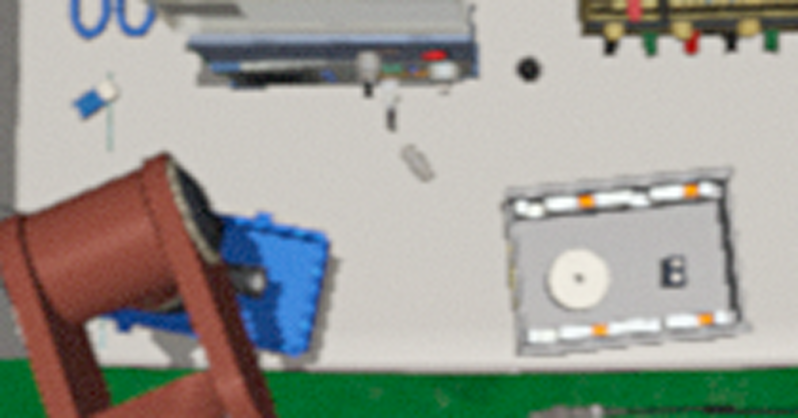

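The tray is held level (right half visible around crop (270,280)), weighs about 2.9 N, and the tote is undisturbed. Next is the half turn on the way over.

```bash
python3 plan.py .445 .14 .185 22 8 0
```

```text
[{"translation": [-0.08, -0.36, -0.02], "angular": [-0.0, -0.0, 0.87], "gripper": 0.0}, {"translation": [-0.12, -0.35, -0.02], "angular": [-0.0, -0.0, 0.87], "gripper": 0.0}, {"translation": [-0.16, -0.33, -0.02], "angular": [-0.0, -0.0, 0.87], "gripper": 0.0}, {"translation": [-0.2, -0.31, -0.02], "angular": [-0.0, -0.0, 0.87], "gripper": 0.0}, {"translation": [-0.24, -0.28, -0.02], "angular": [-0.0, -0.0, 0.87], "gripper": 0.0}, {"translation": [-0.27, -0.25, -0.02], "angular": [-0.0, -0.0, 0.87], "gripper": 0.0}, {"translation": [-0.3, -0.21, -0.02], "angular": [-0.0, -0.0, 0.87], "gripper": 0.0}, {"translation": [-0.32, -0.18, -0.02], "angular": [-0.0, -0.0, 0.87], "gripper": 0.0}]
```

Call:
drive_tool(
  steps=[
    {"translation":[-0.08,-0.36,-0.02],"angular":[0,0,0.87],"gripper":0},
    {"translation":[-0.12,-0.35,-0.02],"angular":[0,0,0.87],"gripper":0},
    {"translation":[-0.16,-0.33,-0.02],"angular":[0,0,0.87],"gripper":0},
    {"translation":[-0.2,-0.31,-0.02],"angular":[0,0,0.87],"gripper":0},
    {"translation":[-0.24,-0.28,-0.02],"angular":[0,0,0.87],"gripper":0},
    {"translation":[-0.27,-0.25,-0.02],"angular":[0,0,0.87],"gripper":0},
    {"translation":[-0.3,-0.21,-0.02],"angular":[0,0,0.87],"gripper":0},
    {"translation":[-0.32,-0.18,-0.02],"angular":[0,0,0.87],"gripper":0},
  ],
)

```text
t: 6.85
tool_pos: [0.4445, 0.1396, 0.1861]
tool_rot: [-1.765, -2.596, 0.004]
contact_force: [-0.8, -0.3, -3.1]
opening: 0.0088
grip_force: 59.6
```

```bash
python3 plan.py .45 .02 .185 -32 8 0
```

```text
[{"translation": [-0.35, -0.12, 0.0], "angular": [-0.0, 0.0, 0.84], "gripper": 0.0}, {"translation": [-0.37, -0.08, 0.0], "angular": [-0.0, 0.0, 0.84], "gripper": 0.0}, {"translation": [-0.37, -0.04, 0.0], "angular": [-0.0, 0.0, 0.84], "gripper": 0.0}, {"translation": [-0.37, 0.01, 0.0], "angular": [-0.0, 0.0, 0.84], "gripper": 0.0}, {"translation": [-0.37, 0.05, 0.0], "angular": [-0.0, 0.0, 0.84], "gripper": 0.0}, {"translation": [-0.36, 0.09, 0.0], "angular": [-0.0, 0.0, 0.84], "gripper": 0.0}, {"translation": [-0.35, 0.14, 0.0], "angular": [-0.0, 0.0, 0.84], "gripper": 0.0}, {"translation": [-0.33, 0.18, 0.0], "angular": [-0.0, 0.0, 0.84], "gripper": 0.0}]
```

Call:
drive_tool(
  steps=[
    {"translation":[-0.35,-0.12,0],"angular":[0,0,0.84],"gripper":0},
    {"translation":[-0.37,-0.08,0],"angular":[0,0,0.84],"gripper":0},
    {"translation":[-0.37,-0.04,0],"angular":[0,0,0.84],"gripper":0},
    {"translation":[-0.37,0.01,0],"angular":[0,0,0.84],"gripper":0},
    {"translation":[-0.37,0.05,0],"angular":[0,0,0.84],"gripper":0},
    {"translation":[-0.36,0.09,0],"angular":[0,0,0.84],"gripper":0},
    {"translation":[-0.35,0.14,0],"angular":[0,0,0.84],"gripper":0},
    {"translation":[-0.33,0.18,0],"angular":[0,0,0.84],"gripper":0},
  ],
)

```text
t: 7.85
tool_pos: [0.4504, 0.0205, 0.186]
tool_rot: [-2.748, -1.518, 0.005]
contact_force: [0.4, 0.2, -2.2]
opening: 0.0085
grip_force: 59.6
```

```bash
python3 plan.py .4535 -.0837 .165 -85.9 7 0
```

```text
[{"translation": [-0.31, 0.21, 0.07], "angular": [-0.0, 0.0, 0.96], "gripper": 0.0}, {"translation": [-0.28, 0.25, 0.07], "angular": [-0.0, 0.0, 0.96], "gripper": 0.0}, {"translation": [-0.24, 0.28, 0.07], "angular": [-0.0, 0.0, 0.96], "gripper": 0.0}, {"translation": [-0.2, 0.31, 0.07], "angular": [-0.0, 0.0, 0.96], "gripper": 0.0}, {"translation": [-0.16, 0.34, 0.07], "angular": [-0.0, 0.0, 0.96], "gripper": 0.0}, {"translation": [-0.11, 0.35, 0.07], "angular": [-0.0, 0.0, 0.96], "gripper": 0.0}, {"translation": [-0.07, 0.37, 0.08], "angular": [-0.0, 0.0, 0.96], "gripper": 0.0}]
```

Call:
drive_tool(
  steps=[
    {"translation":[-0.31,0.21,0.07],"angular":[0,0,0.96],"gripper":0},
    {"translation":[-0.28,0.25,0.07],"angular":[0,0,0.96],"gripper":0},
    {"translation":[-0.24,0.28,0.07],"angular":[0,0,0.96],"gripper":0},
    {"translation":[-0.2,0.31,0.07],"angular":[0,0,0.96],"gripper":0},
    {"translation":[-0.16,0.34,0.07],"angular":[0,0,0.96],"gripper":0},
    {"translation":[-0.11,0.35,0.07],"angular":[0,0,0.96],"gripper":0},
    {"translation":[-0.07,0.37,0.08],"angular":[0,0,0.96],"gripper":0},
    {"translation":[0,0,0],"angular":[0,0,0],"gripper":0},
  ],
)

```text
t: 8.85
tool_pos: [0.4541, -0.0835, 0.1661]
tool_rot: [-3.138, -0.118, 0.005]
contact_force: [0.1, 0.2, -3.5]
opening: 0.0087
grip_force: 59.6
```

Run:
```python
from plan import plan; from h import *
im=ctrl.get_image("top"); np.savez("over.npz",**im); cv2.imwrite("pics/over.png",cv2.resize(im["color"][170:270,200:340,::-1],(798,570),interpolation=cv2.INTER_CUBIC))
plan([.4535,-.0837,.15],-85.9,1,0)
```

```text
[{"translation": [-0.02, 0.02, 0.41], "angular": [-0.01, 0.02, 0.03], "gripper": 0}]
```

View pics/over.png

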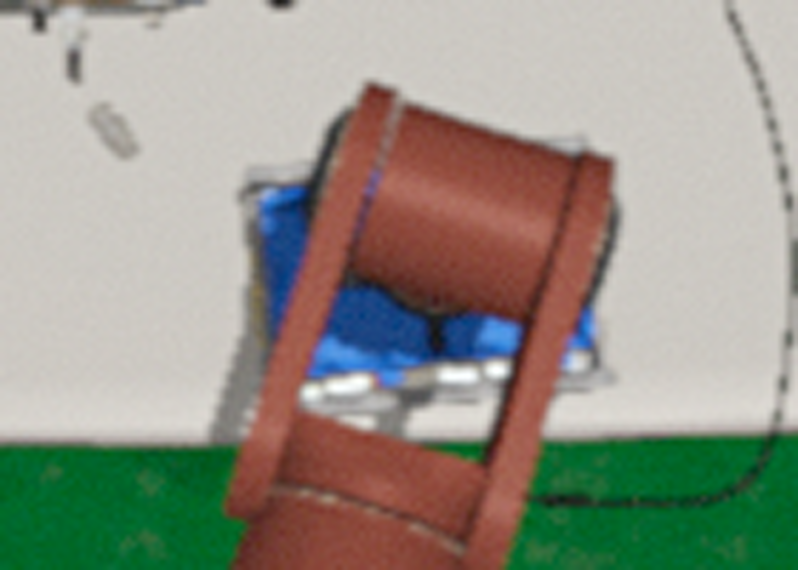

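The held tray (blue, crop (260–600, 190–380)) is over the tote. Two near-side lugs show at about crop (395,378) and (580,355), so I'll use them to check the tray's offset in hand.

Run:
```python
from h import *
im=dict(np.load("over.npz")); A=im["color"].astype(int)
hsv=cv2.cvtColor(im["color"],cv2.COLOR_RGB2HSV)
m=(hsv[...,0]>100)&(hsv[...,0]<128)&(hsv[...,1]>110)&(hsv[...,2]>60)
ex=np.array([np.cos(np.radians(-85.9)),np.sin(np.radians(-85.9))]); ey=np.array([-ex[1],ex[0]]); o=np.array([.4541,-.0835])
for u in range(246,306):
    c=[v for v in range(200,250) if m[v,u]]
    if not c: continue
    vb,vt=max(c)+.5,min(c)-.5
    P=cast(im,[u,vb],.1296)[0,:2]-o; T=cast(im,[u,vt],.1746)[0,:2]-o
    print(u,vb,(P@ex*1e3).round(1),(P@ey*1e3).round(1),"|top",(T@ex*1e3).round(1),(T@ey*1e3).round(1))
```

```text
246 215.5 -89.4 13.8 |top -85.4 44.5
247 226.5 -89.7 -22.1 |top -82.0 47.4
248 226.5 -86.5 -22.4 |top -78.8 47.1
249 224.5 -82.6 -16.3 |top -75.4 49.9
250 222.5 -78.7 -10.2 |top -72.2 49.6
251 219.5 -74.5 -0.8 |top -69.1 49.3
252 215.5 -70.0 11.8 |top -66.0 48.9
253 211.5 -65.4 24.5 |top -62.8 48.6
254 235.5 -70.1 -53.2 |top -69.9 -51.6
255 235.5 -66.8 -53.6 |top -65.8 -42.6
256 235.5 -63.6 -53.9 |top -62.1 -36.8
257 235.5 -60.4 -54.2 |top -58.0 -27.8
258 234.5 -56.9 -51.4 |top -53.9 -18.8
259 234.5 -53.6 -51.7 |top -50.2 -12.9
260 234.5 -50.4 -52.0 |top -46.4 -7.0
261 234.5 -47.2 -52.3 |top -43.3 -7.3
262 234.5 -44.0 -52.7 |top -40.2 -7.6
263 234.5 -40.8 -53.0 |top -37.1 -7.9
264 234.5 -37.6 -53.3 |top -33.9 -8.2
265 234.5 -34.3 -53.6 |top -30.8 -8.5
266 235.5 -31.5 -57.2 |top -28.0 -12.0
267 237.5 -28.9 -63.9 |top -24.9 -12.3
268 237.5 -25.7 -64.2 |top -22.1 -15.7
269 236.5 -22.2 -61.3 |top -19.4 -19.1
270 234.5 -18.3 -55.3 |top -16.6 -22.6
271 233.5 -14.7 -52.4 |top -13.5 -22.9
272 233.5 -11.5 -52.7 |top -10.7 -26.3
273 233.5 -8.3 -53.1 |top -7.6 -26.6
274 233.5 -5.0 -53.4 |top -4.8 -30.0
275 232.5 -1.5 -50.5 |top -2.7 -39.7
276 232.5 1.7 -50.8 |top -0.6 -49.3
277 232.5 5.0 -51.2 |top 4.2 -34.1
278 232.5 8.2 -51.5 |top 7.6 -31.3
279 232.5 11.4 -51.8 |top 10.7 -31.6
280 232.5 14.6 -52.1 |top 14.2 -28.8
281 232.5 17.8 -52.5 |top 17.3 -29.2
282 232.5 21.0 -52.8 |top 20.4 -29.5
283 232.5 24.3 -53.1 |top 23.5 -29.8
284 232.5 27.5 -53.4 |top 26.6 -30.1
285 232.5 30.7 -53.8 |top 29.8 -30.4
286 232.5 33.9 -54.1 |top 32.5 -33.8
287 231.5 37.5 -51.2 |top 35.6 -34.2
288 231.5 40.7 -51.6 |top 38.7 -34.5
289 231.5 43.9 -51.9 |top 41.5 -37.9
290 231.5 47.2 -52.2 |top 44.6 -38.2
291 229.5 51.1 -46.1 |top 47.3 -41.6
300 230.5 79.7 -52.3 |top 74.6 -50.6
301 230.5 82.9 -52.6 |top 78.8 -41.7
302 230.5 86.2 -52.9 |top 83.0 -32.7
303 230.5 89.4 -53.3 |top 86.1 -33.0
```

Call:
drive_tool(
  steps=[
    {"translation":[0.02,0,0.3],"angular":[-0.01,0.02,0.03],"gripper":0},
    {"translation":[0,0,0.3],"angular":[0,0,0],"gripper":0},
    {"translation":[0,0,0.3],"angular":[0,0,0],"gripper":0},
    {"translation":[0,0,0.2],"angular":[0,0,0],"gripper":0},
    {"translation":[0,0,0.1],"angular":[0,0,0],"gripper":0},
    {"translation":[0,0,0],"angular":[0,0,0],"gripper":0},
  ],
)

```text
t: 9.65
tool_pos: [0.456, -0.0833, 0.1199]
tool_rot: [3.138, 0.111, 0.004]
contact_force: [0.1, -0.7, -1.8]
opening: 0.0088
grip_force: 59.6
```

Run:
```python
from plan import plan; from h import *
o=ctrl.get_obs();print(o["tool_pos"],o["contact_force"],o["wrist_torque"])
plan([.455,-.0836,.113],-85.9,1,0)
```

```text
[ 0.45602964 -0.08328627  0.11992834] [ 0.07443249 -0.72788369 -1.84930423] [ 0.04172515 -0.01544548  0.00659527]
[{"translation": [-0.03, 0.01, 0.17], "angular": [0.01, -0.02, -0.01], "gripper": 0}]
```

Call:
drive_tool(
  steps=[
    {"translation":[-0.02,0.01,0.1],"angular":[0,-0.01,0],"gripper":0},
    {"translation":[0,0,0.06],"angular":[0,0,0],"gripper":0},
    {"translation":[0,0,0.03],"angular":[0,0,0],"gripper":0},
    {"translation":[0,0,0.03],"angular":[0,0,0],"gripper":0},
    {"translation":[0,0,0.03],"angular":[0,0,0],"gripper":0},
    {"translation":[0,0,0],"angular":[0,0,0],"gripper":0},
  ],
)

```text
t: 10.4
tool_pos: [0.4553, -0.0838, 0.11]
tool_rot: [3.138, 0.111, 0.002]
contact_force: [0.3, -0.6, -1.4]
opening: 0.009
grip_force: 59.6
```

Call:
drive_tool(
  steps=[
    {"translation":[0,0,0.03],"angular":[0,0,0],"gripper":0},
    {"translation":[0,0,0.03],"angular":[0,0,0],"gripper":0},
    {"translation":[0,0,0.03],"angular":[0,0,0],"gripper":0},
    {"translation":[0,0,0],"angular":[0,0,0],"gripper":0},
  ],
)

```text
t: 10.9
tool_pos: [0.4552, -0.0837, 0.1063]
tool_rot: [3.138, 0.111, 0.002]
contact_force: [0.1, 0.2, -3.2]
opening: 0.0091
grip_force: 59.6
```

Call:
drive_tool(
  steps=[
    {"translation":[0,0,0.02],"angular":[0,0,0],"gripper":0},
    {"translation":[0,0,0],"angular":[0,0,0],"gripper":0},
    {"translation":[0,0,0.02],"angular":[0,0,0],"gripper":0},
    {"translation":[0,0,0],"angular":[0,0,0],"gripper":0},
  ],
)

```text
t: 11.4
tool_pos: [0.4553, -0.0838, 0.1048]
tool_rot: [3.138, 0.111, 0.002]
contact_force: [0.5, -0.8, -2.5]
opening: 0.0091
grip_force: 59.6
```

Call:
drive_tool(
  steps=[
    {"translation":[0,0,0.02],"angular":[0,0,0],"gripper":0},
    {"translation":[0,0,0],"angular":[0,0,0],"gripper":0},
    {"translation":[0,0,0.02],"angular":[0,0,0],"gripper":0},
    {"translation":[0,0,0],"angular":[0,0,0],"gripper":0},
  ],
)

```text
t: 11.9
tool_pos: [0.4553, -0.0838, 0.1032]
tool_rot: [3.138, 0.111, 0.002]
contact_force: [-0.4, -0.1, -3.1]
opening: 0.0085
grip_force: 59.6
```

Call:
drive_tool(
  steps=[
    {"translation":[0,0,0.02],"angular":[0,0,0],"gripper":0},
    {"translation":[0,0,0],"angular":[0,0,0],"gripper":0},
  ],
)

```text
t: 12.15
tool_pos: [0.4553, -0.0838, 0.1024]
tool_rot: [3.138, 0.111, 0.002]
contact_force: [-0.0, -0.7, -2.5]
opening: 0.0089
grip_force: 59.6
```

Call:
drive_tool(
  steps=[
    {"translation":[0,0,0.02],"angular":[0,0,0],"gripper":0},
    {"translation":[0,0,0],"angular":[0,0,0],"gripper":0},
  ],
)

```text
t: 12.4
tool_pos: [0.4553, -0.0838, 0.1016]
tool_rot: [3.138, 0.111, 0.002]
contact_force: [-0.7, -0.3, -2.3]
opening: 0.0092
grip_force: 59.6
```

Call:
drive_tool(
  steps=[
    {"translation":[0,0,0.02],"angular":[0,0,0],"gripper":0},
    {"translation":[0,0,0],"angular":[0,0,0],"gripper":0},
  ],
)

```text
t: 12.65
tool_pos: [0.4553, -0.0838, 0.1008]
tool_rot: [3.138, 0.111, 0.002]
contact_force: [0.1, 0.2, -3.7]
opening: 0.0088
grip_force: 59.6
```

Call:
drive_tool(
  steps=[
    {"translation":[0,0,0.02],"angular":[0,0,0],"gripper":0},
    {"translation":[0,0,0],"angular":[0,0,0],"gripper":0},
  ],
)

```text
t: 12.9
tool_pos: [0.4555, -0.0838, 0.1005]
tool_rot: [3.138, 0.111, 0.003]
contact_force: [-0.8, 1.0, -0.6]
opening: 0.009
grip_force: 59.9
```

Call:
drive_tool(
  steps=[
    {"translation":[0,0,0.02],"angular":[0,0,0],"gripper":0},
    {"translation":[0,0,0],"angular":[0,0,0],"gripper":0},
  ],
)

```text
t: 13.15
tool_pos: [0.4556, -0.0838, 0.1002]
tool_rot: [3.138, 0.111, 0.003]
contact_force: [-3.9, 0.9, 4.5]
opening: 0.0087
grip_force: 60.7
```

Call:
drive_tool(
  steps=[
    {"translation":[0,0,0.02],"angular":[0,0,0],"gripper":0},
    {"translation":[0,0,0],"angular":[0,0,0],"gripper":0},
  ],
)

```text
t: 13.4
tool_pos: [0.4556, -0.0838, 0.0993]
tool_rot: [3.138, 0.111, 0.003]
contact_force: [-3.2, 1.1, 5.3]
opening: 0.0089
grip_force: 60.7
```

Call:
drive_tool(
  steps=[
    {"translation":[0,0,0.02],"angular":[0,0,0],"gripper":0},
    {"translation":[0,0,0],"angular":[0,0,0],"gripper":0},
  ],
)

```text
t: 13.65
tool_pos: [0.4556, -0.0839, 0.0984]
tool_rot: [3.138, 0.111, 0.003]
contact_force: [-3.4, 0.8, 5.4]
opening: 0.0092
grip_force: 60.8
```

Call:
drive_tool(
  steps=[
    {"translation":[0,0,0.02],"angular":[0,0,0],"gripper":0},
    {"translation":[0,0,0],"angular":[0,0,0],"gripper":0},
  ],
)

```text
t: 13.9
tool_pos: [0.4556, -0.0839, 0.0975]
tool_rot: [3.138, 0.111, 0.003]
contact_force: [-2.9, 1.1, 5.7]
opening: 0.0089
grip_force: 60.8
```

Pads are yielding steadily at about 9 N; home should be near TCP z = 0.0955.

Call:
drive_tool(
  steps=[
    {"translation":[0,0,0.02],"angular":[0,0,0],"gripper":0},
    {"translation":[0,0,0],"angular":[0,0,0],"gripper":0},
  ],
)

```text
t: 14.15
tool_pos: [0.4556, -0.0839, 0.0967]
tool_rot: [3.138, 0.111, 0.003]
contact_force: [-2.1, 1.0, 5.4]
opening: 0.0085
grip_force: 60.8
```

Call:
drive_tool(
  steps=[
    {"translation":[0,0,0.02],"angular":[0,0,0],"gripper":0},
    {"translation":[0,0,0],"angular":[0,0,0],"gripper":0},
  ],
)

```text
t: 14.4
tool_pos: [0.4556, -0.0839, 0.0958]
tool_rot: [3.138, 0.111, 0.003]
contact_force: [-3.6, 1.6, 4.2]
opening: 0.0088
grip_force: 60.8
```

Call:
drive_tool(
  steps=[
    {"translation":[0,0,0.01],"angular":[0,0,0],"gripper":0},
    {"translation":[0,0,0],"angular":[0,0,0],"gripper":0},
  ],
)

```text
t: 14.65
tool_pos: [0.4556, -0.0839, 0.0954]
tool_rot: [3.138, 0.111, 0.003]
contact_force: [-3.8, 0.8, 5.2]
opening: 0.0088
grip_force: 60.9
```

Call:
drive_tool(
  steps=[
    {"translation":[0,0,0.01],"angular":[0,0,0],"gripper":0},
    {"translation":[0,0,0],"angular":[0,0,0],"gripper":0},
  ],
)

```text
t: 14.9
tool_pos: [0.4556, -0.0839, 0.0954]
tool_rot: [3.138, 0.111, 0.002]
contact_force: [-5.0, 1.3, 7.0]
opening: 0.0092
grip_force: 61.2
```

Call:
drive_tool(
  steps=[
    {"translation":[0,0,0.02],"angular":[0,0,0],"gripper":0},
    {"translation":[0,0,0],"angular":[0,0,0],"gripper":0},
  ],
)

```text
t: 15.15
tool_pos: [0.4556, -0.0839, 0.0954]
tool_rot: [3.138, 0.111, 0.002]
contact_force: [-7.1, 1.6, 12.9]
opening: 0.009
grip_force: 61.9
```

Call:
drive_tool(
  steps=[
    {"translation":[0,0,0.01],"angular":[0,0,0],"gripper":0},
    {"translation":[0,0,0],"angular":[0,0,0],"gripper":0},
  ],
)

```text
t: 15.4
tool_pos: [0.4556, -0.0839, 0.0954]
tool_rot: [3.138, 0.111, 0.001]
contact_force: [-8.5, 3.2, 14.8]
opening: 0.0087
grip_force: 62.3
```

Hard stop confirmed at the expected height. Next I relax, open, and retreat.

Call:
drive_tool(
  steps=[
    {"translation":[0,0,-0.03],"angular":[0,0,0],"gripper":0},
    {"translation":[0,0,0],"angular":[0,0,0],"gripper":0},
    {"translation":[0,0,0],"angular":[0,0,0],"gripper":0.6},
    {"translation":[0,0,0],"angular":[0,0,0],"gripper":0.6},
    {"translation":[0,0,0],"angular":[0,0,0],"gripper":0.6},
    {"translation":[0,0,0],"angular":[0,0,0],"gripper":0.6},
    {"translation":[0,0,0],"angular":[0,0,0],"gripper":0.6},
  ],
  force=20,
)

```text
t: 16.27
tool_pos: [0.4553, -0.0838, 0.0944]
tool_rot: [3.138, 0.111, 0.002]
contact_force: [0.2, 0.8, 0.3]
opening: 0.0515
grip_force: 0.0
```

Call:
drive_tool(
  steps=[
    {"translation":[0,0,-0.3],"angular":[0,0,0],"gripper":0.6},
    {"translation":[0,0,-0.5],"angular":[0,0,0],"gripper":0.6},
    {"translation":[0,0,-0.8],"angular":[0,0,0],"gripper":0.6},
    {"translation":[0,0,-0.9],"angular":[0,0,0],"gripper":0.6},
    {"translation":[0,0,-0.9],"angular":[0,0,0],"gripper":0.6},
    {"translation":[0,0.9,0],"angular":[0,0,0],"gripper":0.6},
    {"translation":[0,0.9,0],"angular":[0,0,0],"gripper":0.6},
    {"translation":[0,0.9,0],"angular":[0,0,0],"gripper":0.6},
  ],
)

```text
t: 17.27
tool_pos: [0.463, -0.1925, 0.232]
tool_rot: [3.137, 0.111, 0.005]
contact_force: [0.4, 0.5, 0.4]
opening: 0.051
grip_force: 0.0
```

Call:
drive_tool(
  steps=[
    {"translation":[0,0.9,0],"angular":[0,0,0],"gripper":0.6},
    {"translation":[0,0.9,0],"angular":[0,0,0],"gripper":0.6},
    {"translation":[0,0.9,0],"angular":[0,0,0],"gripper":0.6},
    {"translation":[0,0,0],"angular":[0,0,0],"gripper":0.6},
    {"translation":[0,0,0],"angular":[0,0,0],"gripper":0.6},
  ],
)

```text
t: 17.9
tool_pos: [0.4704, -0.2988, 0.2313]
tool_rot: [3.138, 0.111, 0.003]
contact_force: [-0.5, 1.1, 0.0]
opening: 0.051
grip_force: 0.0
```

Run:
```python
from h import *
im=ctrl.get_image("top"); cv2.imwrite("pics/end.png",cv2.resize(im["color"][170:270,200:340,::-1],(798,570),interpolation=cv2.INTER_CUBIC))
P=pts(im); hsv=cv2.cvtColor(im["color"],cv2.COLOR_RGB2HSV)
m=(hsv[...,0]>100)&(hsv[...,0]<128)&(hsv[...,1]>110)&(hsv[...,2]>60); m[:190]=0;m[250:]=0;m[:,:235]=0;m[:,315:]=0
q=P[m]; f=q[(q[:,2]<.075)&(q[:,2]>.05)]
A=np.c_[f[:,:2]-f[:,:2].mean(0),np.ones(len(f))]
for _ in range(3):
    s=np.linalg.lstsq(A,f[:,2],rcond=None)[0]; r=f[:,2]-A@s; k=abs(r)<2*r.std(); A,f=A[k],f[k]
print("floor plane",s,len(f)); print(ctrl.get_obs()["tool_pos"])
```

```text
floor plane [ 0.00174267 -0.00282305  0.0610464 ] 1048
[ 0.47046194 -0.29841528  0.23119483]
```

View pics/end.png

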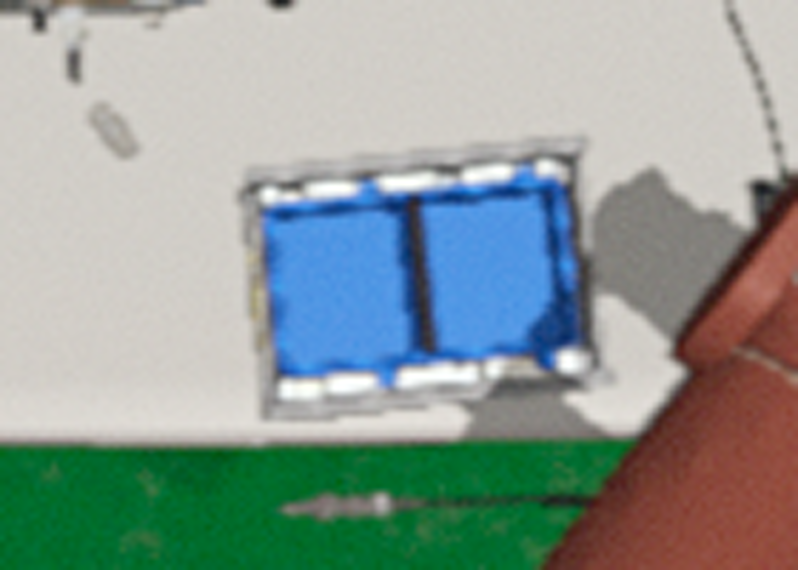

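The tray sits level on the tote. All four lugs are in the comb gaps at crop (370,188), (525,175), (390,378) and (545,360). The tray's inside floor reads 61 mm, which matches the pads being home.

```bash
python3 -c "
from station import ctrl
print(ctrl.finish_job())"
```

```text
the job is handed in; nothing more can be done
None
```

The tray is stacked on the tote, turned half round and let go, with all four lugs in their pockets, the pads pressed to their hard stop and the tray level; the job is handed in, but no verdict came back.

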